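# Wedge the tooling stone tight in its frame

### The arm

A 6-joint arm with a two-finger parallel gripper is mounted at the origin on the work surface. World frame = base frame: x ahead of the robot, y to its left, z up, the work surface at z = 0. Lengths are in mm, angles in rad, forces in N, time in s.
With the tool pointing down it reaches from about 325 to 750 mm from the base axis. Payload 7.6 kg.
Tool frame: the origin (TCP) lies at the very end of the fingers, on their centre line; the grasp point (between the pads) lies 19 mm behind it; z points along the fingers, y is the direction in which the jaws open and shut (so a half turn about z gives the same grasp; the last joint's range is limited). The gripper opens to 85 mm and grips with 20 to 120 N. Pads are 22 mm wide; open, the fingers measure 114 mm over their backs; the gripper's body (76 mm by 85 mm) begins 54 mm behind the grasp point. The pads swing forward as they close: fully open they stand 13 mm farther back than shut.
Start: joints at [1.102, 0.052, 1.401, -0, 1.689, -0.07], TCP at [203.85, 483.829, 231.323] pointing down, gripper open.
Joint ranges: [-2.9, 2.9], [-0.91, 2.17], [0.12, 2.37], [-1.06, 4.2], [0.26, 2.73], [-2.93, 2.93]. Speed limits (rad/s): [2.57, 2.57, 3.01, 3.14, 3.14, 3.14].

### API

Orientations are given as a unit quaternion [x, y, z, w].
In Python, from rig import get_obs, grab_frame, sign_off gives the robot as it stands.
- The arm moves only by the tool play_rows, never from a script. Its argument "motion" is a list of rows, each an object of numbers: "gripper": the opening, from 0 (shut) to 1 (fully open); "dx", "dy", "dz": the shift along the tool's x, y, z in m; "yaw": the turn about the tool's z in degrees. In form: [{"gripper": .., "dx": .., "dy": .., "dz": .., "yaw": ..}, ...]. A call has 1 to 5 rows; each row shifts and turns the commanded pose from where the row before left it, along the tool's axes as they then stand; what a row does not reach is not made up. A row lasts 1/8 s, in which the tool goes at most 62.5 mm and 10.7 degrees, less where a joint would pass 70% of its speed; a pose out of reach is approached as far as the arm can. A call is refused whole if a number of a shift passes 0.0625 or a number of a turn 10.7, either way. A call with a gripper value outside its range is refused whole. The fingers move at their own pace and stop on an object; the grip force is fixed at half the most. Time passes only in rows, so rows that do not move let the fingers close. It gives the time, the measured TCP pose, the force and the opening at its end, in the units of the state.
- get_obs(): the state, without advancing time (a new reading comes with each control period).
- grab_frame(name): name is "scene" or "top"; returns a dict with "frame" (384x512x3 uint8, blue, green, red), "intrinsics" (3x3 intrinsics, pixels), "position" and "orientation" of the camera in the world. Camera axes: x right, y down, z forward; pixel columns grow to the right and rows downward; lengths in mm; the calibration is good to about 2 mm. A picture is of the moment at which its call begins. There is no depth.
- sign_off(): hands the job in, once; it reports no verdict.
The state is a dict: "time": time; "q": joint angles; "joint_velocities": joint speeds; "effort": joint torques, N m; "tcp_pos": TCP position; "ee_rot": TCP orientation; "wrist_force": force on the tool from outside, world axes, zero at the start; "torque": the same for the moment, N m; "opening": finger opening in mm.
Only numpy, scipy, OpenCV 4.12 (cv2) and the standard library are available. Lean on these libraries where they do the work, as an engineer would, in place of code of your own. Each camera call takes 0.05 s, during which the arm holds its last target.

### The job

The marble tooling stone sits loose in its wooden frame. Pick up the white-headed hammer and drive the loose red wooden wedge in with light taps on its thick end, backing the hammer off between taps, until the wedge no longer advances and the stone is held tight, without hitting so hard that the stone could chip; then lay the hammer back down flat on the cork mat. Touch the wedge only with the hammer, and leave the jar, the bottle and the edge slicker alone.

Things in the scene. Friction and masses are not known exactly. Their poses are not given: they have to be found in the camera images.
- frame: Fixed plywood board 10 mm thick. Origin: its underside. +y is the way the wedge is driven; +x runs from a fixed dark wooden rail (30 x 130 mm, 30 mm high, y from -55 to 75 mm) to wedge, stone, fence. The rail's sloping face (1:7) narrows the slot towards +y; where it stands along x is known only to 3.6 mm, so how deep the wedge goes only to 25 mm. Beyond y = -78 mm a bare tongue 80 mm wide carries the wedge.
- fence: Dark wooden L, 26 mm high, fixed on the board: a bar 25 x 150 mm behind the stone and an arm 70 mm long at the stone's +y end. Origin: on the bar's face towards the stone, mid-length, at the board's top; axes as the frame's.
- stone_center (a point): Centre of the loose white marble tooling stone, 80 (frame x) x 120 (frame y) x 30 mm high, 0.8 kg, lying on the board with up to about 1.5 mm of play to the fence.
- wedge_center (a point): Centre of the loose red-painted wooden wedge: 150 mm long (y, along the frame's y), 34 mm high, 40 mm thick (x) at the butt, 1:7 taper to 19 mm at the tip, 0.1 kg. Lies in the slot, tip to +y. Slides freely (1 N) for 10 to 95 mm, then jams: resistance climbs from 5 to 20 N in about 3 mm, and it stays locked when let go. A slow tap (30 mm/s) of 10 to 15 N seats it; 35 N may chip the stone.
- wedge_butt (a point): Middle of the wedge's flat thick end face (40 mm wide, 34 mm high, its centre 27 mm above the bench), facing the frame's -y: the face to be tapped, along the frame's +y.
- hammer_grip (a point): Where to grasp the hammer: on the axis of its dark wooden handle, half-way up, 58 mm from the head's axis. x along the handle to the head, y across it (the striking faces look to +y and -y), z up. Handle 20 mm wide (y), 24 mm high (z), ending 132 mm behind this point. It starts level, 21 mm above the bench. Hammer 0.3 kg.
- hammer_head (a point): Centre of the hammer's head, a white plastic cylinder with a dark steel band, 34 mm in diameter, 80 mm long along y, so each flat striking face is 40 mm from this point. Same axes as hammer_grip.
- mat: Cork mat 280 (x) x 180 (y) x 4 mm thick, fixed flat on the bench, with the hammer on it at the start. Origin: centre of its underside.
- jar: Small amber jar, 56 mm in diameter, 65 mm high, standing; bystander. Origin: centre of its base.
- dye: Blue plastic bottle, 48 mm in diameter, 110 mm high, standing; bystander. Origin: centre of its base.
- slicker: Turned wooden edge slicker, 36 mm in diameter at the foot, 75 mm high, standing; bystander. Origin: centre of its base.
There are look-alikes about, which are no part of the job. Leave any green or pink look-alike of the part that bears hammer_grip alone.

How it is judged (in metres and radians):
On the way, in this order (a step that is already met when the one before it is completed fails the run):
1. the hammer taps the wedge (contact force between hammer and wedge above 0.3 N).
2. the hammer is off the wedge again (contact force between hammer and wedge below 0.1 N), for 0.1 s.
3. a further tap of the hammer meets the wedge jammed tight against the stone (contact force between hammer and wedge above 5 N and contact force between wedge and stone above 4 N and contact force between stone and fence above 4 N).
At the end, for the whole second after the job is handed in: The wedge lies flat and at rest and grips the stone (over 4 N between wedge and stone and between stone and fence); the hammer lies flat (within 9 degrees) and still on the cork mat, with head centre and grip point over the mat, released (contact force between wedge and stone above 4 N and contact force between stone and fence above 4 N and x of hammer_grip in the frame of mat between -0.14 and 0.14 m and y of hammer_grip in the frame of mat between -0.09 and 0.09 m and x of hammer_head in the frame of mat between -0.14 and 0.14 m and y of hammer_head in the frame of mat between -0.09 and 0.09 m and height (world z) of each of hammer_grip, hammer_head below 0.03 m and angle between hammer_grip's own z axis and vertical below 0.15 rad and linear speed of each of hammer, wedge below 0.01 m/s and angle between wedge_center's own z axis and vertical below 0.1 rad and angle between stone_center's own z axis and vertical below 0.06 rad); the robot touches nothing.
It fails at once if the hammer drives the wedge with more than 35 N (the stone could chip) (contact force between hammer and wedge above 35 N).
It fails at once if the robot itself touches the wedge (contact force between any of the arm, the fingers and wedge above 0.5 N).
It fails at once if the hammer or the robot strikes the stone (contact force between any of hammer, the arm, the fingers and stone above 2 N).
It fails at once if a bystander is moved by more than 25 mm or tipped (distance of any of jar, dye, slicker from where it was at the start of the episode above 0.025 m or angle between any of jar, dye, slicker's own z axis and vertical above 0.3 rad).
It also fails if it takes over 67 s, if anything falls off the work surface, if the arm or the gripper's body presses on something with over 40 N, if the wrist force passes 120 N, or if a joint passes its speed limit or range.

## Working session

There is one attempt and no reset: what is moved stays moved. The work goes in short steps, Python scripts to look and compute and a tool call to move; the robot and the scene stay as the last step left them, time stands still between calls to the robot, and variables do not carry over. Pictures are saved under pics/ and viewed, and the job is handed in when it is done.

Besides the shell and the picture viewer there is one more tool, called as name(argument=value, ...) on one line, values as JSON. play_rows: Moves the arm, as the interface text tells. Its arguments: {"type":"object","properties":{"motion":{"type":"array","items":{"type":"object","properties":{"gripper":{"type":"number"},"dx":{"type":"number"},"dy":{"type":"number"},"dz":{"type":"number"},"yaw":{"type":"number"}}}}},"required":["motion"]}

```bash
ls; mkdir -p pics; python3 - <<'E'
from rig import get_obs, grab_frame
import cv2
o=get_obs();print(o)
for n in("scene","top"):
    f=grab_frame(n);cv2.imwrite(f"pics/{n}0.png",f["frame"]);print(n,f["intrinsics"],f["position"],f["orientation"])
E
```

```text
pics
{'time': 0.0, 'q': array([ 1.10171163e+00,  5.28191487e-02,  1.40170366e+00, -8.10182935e-06,
        1.68859413e+00, -7.03285123e-02]), 'joint_velocities': array([-0.00069721, -0.00052264, -0.00178186,  0.00121468,  0.00060848,
        0.00142729]), 'effort': array([-2.01025738e-03, -3.81661499e+01, -3.60194457e+01, -2.84124553e-04,
        5.97711420e-03,  6.53728080e-06]), 'tcp_pos': array([203.70529014, 483.55180844, 230.49227744]), 'ee_rot': array([ 1.98060189e-01,  9.80189564e-01, -7.35662833e-04, -1.99194221e-04]), 'wrist_force': array([-0.7920334 , -1.16374016, -0.67265159]), 'torque': array([-0.0138331 , -0.01839467, -0.0083608 ]), 'opening': 85.71096412092382}
scene [[360.23603221   0.         257.77573467]
 [  0.         360.23603221 187.53611979]
 [  0.           0.           1.        ]] [1120.90789369  370.20297472  947.4106953 ] [ 0.42327521  0.8332348  -0.31737915 -0.16071194]
top [[373.51721581   0.         251.33179768]
 [  0.         373.51721581 186.44231227]
 [  0.           0.           1.        ]] [ 214.54344309  -77.97398684 1248.75713178] [-0.69971956  0.70622314 -0.0774898   0.07507826]
```

View pics/scene0.png

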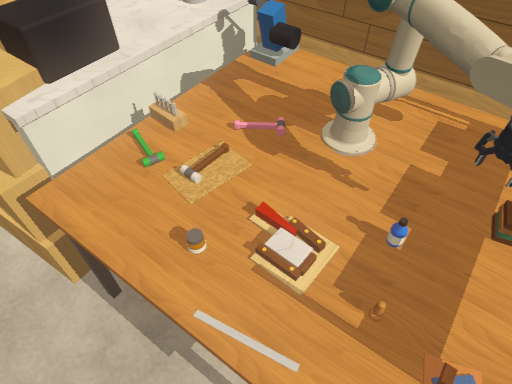

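View pics/top0.png

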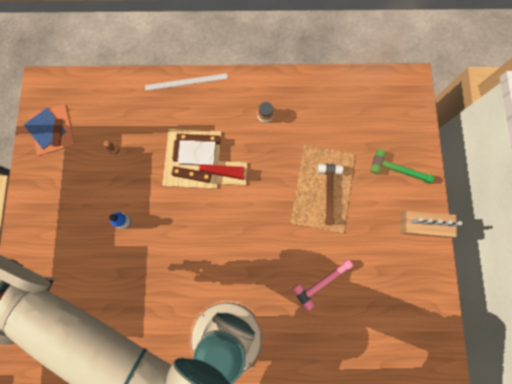

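```bash
cat > h.py <<'E'
import numpy as np,cv2
from scipy.spatial.transform import Rotation as R
from rig import get_obs,grab_frame
def ray(f,uv):
    K=np.array(f["intrinsics"]);d=np.linalg.inv(K)@[uv[0],uv[1],1.];d=R.from_quat(f["orientation"]).as_matrix()@d
    return np.array(f["position"]),d/np.linalg.norm(d)
def plane(f,uv,z):
    p,d=ray(f,uv);return p+d*(z-p[2])/d[2]
def tri(f1,u1,f2,u2):
    p1,d1=ray(f1,u1);p2,d2=ray(f2,u2)
    s=np.linalg.lstsq(np.c_[d1,-d2],p2-p1,rcond=None)[0]
    a=p1+d1*s[0];b=p2+d2*s[1];return (a+b)/2,np.linalg.norm(a-b)
def proj(f,P):
    c=R.from_quat(f["orientation"]).as_matrix().T@(np.array(P)-f["position"]);q=np.array(f["intrinsics"])@c;return q[:2]/q[2]
def crop(f,x0,y0,w,h,s,name):
    cv2.imwrite("pics/"+name,cv2.resize(f["frame"][y0:y0+h,x0:x0+w],None,fx=s,fy=s,interpolation=cv2.INTER_CUBIC))
E
python3 - <<'E'
from h import *
s=grab_frame("scene");t=grab_frame("top")
crop(t,150,110,110,90,7,"t_f.png");crop(t,285,140,80,100,6,"t_h.png")
crop(s,240,190,110,105,7*0.8,"s_f.png");crop(s,155,130,110,75,7,"s_h.png")
E
```

```text
(no output)
```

View pics/t_f.png

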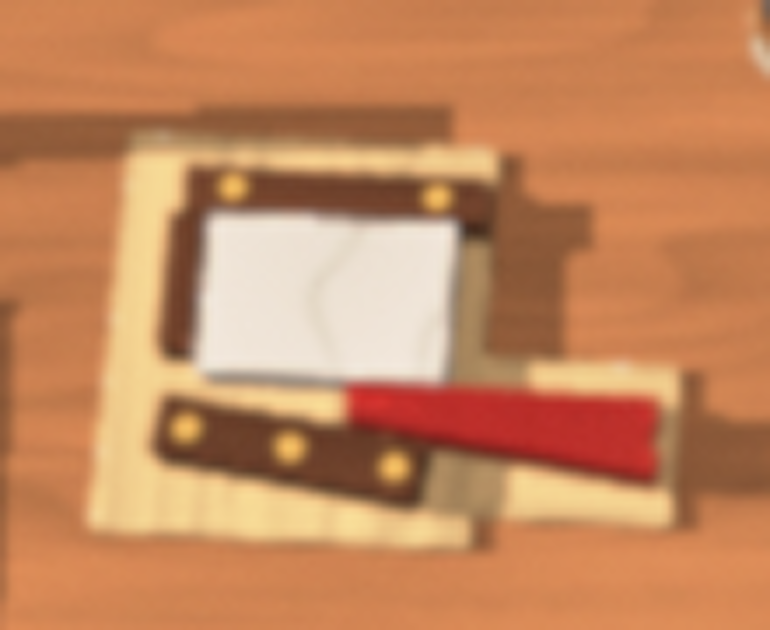

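View pics/t_h.png

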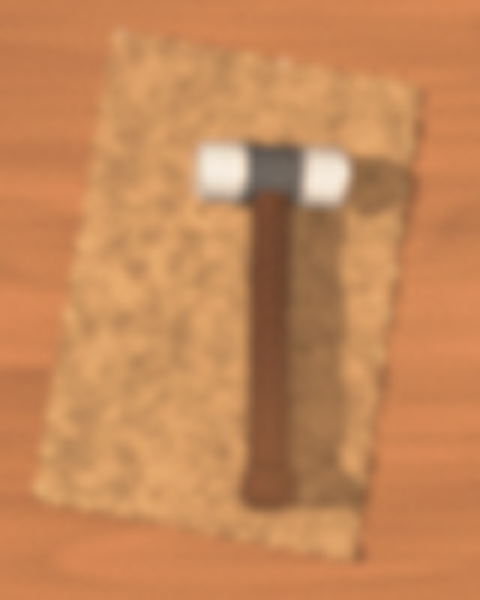

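View pics/s_f.png

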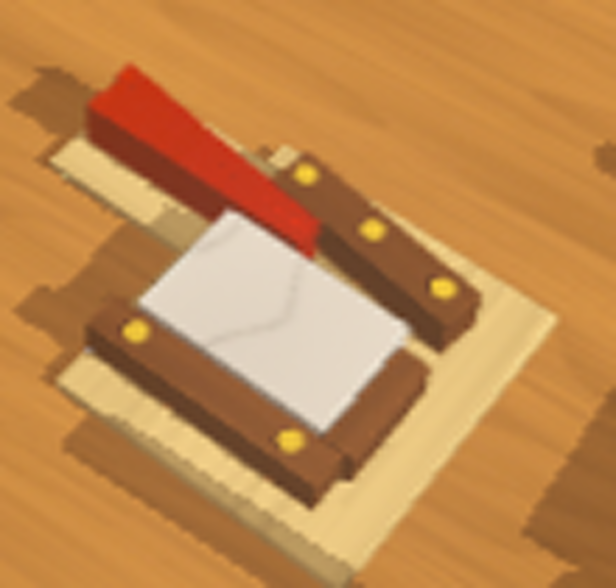

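View pics/s_h.png

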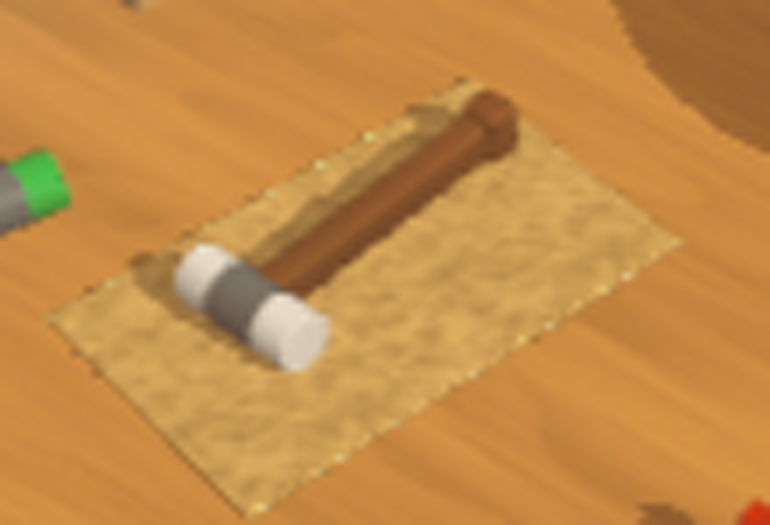

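```bash
python3 - <<'E'
from h import *
s=grab_frame("scene");t=grab_frame("top")
np.set_printoptions(precision=1,suppress=True)
def c(p,o,k): return (o[0]+(p[0]+.5)/k-.5, o[1]+(p[1]+.5)/k-.5)
TF=lambda *p:c(p,(150,110),7);TH=lambda *p:c(p,(285,140),6)
SF=lambda *p:c(p,(240,190),5.6);SH=lambda *p:c(p,(155,130),7)
P={"butt+":(TF(659,399),SF(88,103)),"butt-":(TF(655,481),SF(130,64)),
"st++":(TF(207,212),SF(320,432)),"st+-":(TF(460,220),SF(138,300)),"st--":(TF(446,382),SF(232,210)),"st-+":(TF(196,373),SF(410,328)),
"rail1":(TF(186,428),SF(443,288)),"rail2":(TF(289,449),SF(373,230)),"rail3":(TF(395,467),SF(306,174)),
"fen1":(TF(233,187),SF(291,441)),"fen2":(TF(437,197),SF(136,331)),
"head":(TH(273,172),SH(252,307)),"bandjunct":(TH(270,195),SH(285,278)),"knob":(TH(270,485),SH(495,120)),
"mat1":(TH(117,30),SH(245,516)),"mat2":(TH(424,90),SH(48,320)),"mat3":(TH(360,560),SH(465,78)),"mat4":(TH(35,493),SH(682,240))}
for k,(a,b) in P.items(): print(k,*tri(t,a,s,b))
for k,z in (("head",25),("knob",24)): print(k,plane(t,P[k][0],z),plane(s,P[k][1],z))
print("handle mid", plane(t,TH(270,300),25),plane(t,TH(270,230),25))
print(get_obs()["time"])
for n in("mat1","mat2","mat3","mat4"):print(plane(t,P[n][0],4))
E
```

```text
butt+ [547.4 -59.   44.5] 1.0002674650729733
butt- [508.  -57.3  42. ] 1.854302598608887
st++ [645.2 159.5  40.1] 2.9844059041539595
st+- [638.   38.5  42.6] 2.321651801909253
st-- [557.7  44.8  38.1] 2.416328436768186
st-+ [564.3 163.6  37.3] 1.044046802762876
rail1 [535.7 166.4  42.4] 1.1473750517825594
rail2 [525.1 117.1  41.9] 1.3708856035823809
rail3 [515.4  67.1  42.4] 0.06909645923920996
fen1 [657.9 148.8  38.5] 0.18938987558867054
fen2 [651.7  48.9  39.2] 0.6215780114744395
head [ 543.9 -350.6   22.8] 2.6212865786086086
bandjunct [ 526.6 -344.1   34.1] 6.039995810501863
knob [ 365.4 -337.9   27.3] 3.200922157181509
mat1 [ 636.3 -269.8    4. ] 0.47173444604111214
mat2 [ 598.8 -446.7    0.2] 1.5033482680595218
mat3 [ 327.  -392.2    2.2] 0.4386809188610235
mat4 [ 364.7 -211.5    8.5] 2.525774561384439
head [ 544.1 -351.2   25. ] [ 544.9 -347.5   25. ]
knob [ 366.6 -340.1   24. ] [ 362.2 -338.8   24. ]
handle mid [ 470.2 -345.5   25. ] [ 510.3 -347.7   25. ]
0.3
[ 636.2 -269.6    4. ]
[ 598.1 -446.2    4. ]
[ 327.  -391.9    4. ]
[ 365.9 -213.1    4. ]
```

play_rows(motion=[{"yaw": -9.65,"gripper": 1},{"yaw": -9.65,"gripper": 1},{"gripper": 1}])

```text
invalid input at $.motion[0]: expected keys gripper, dx, dy, dz, yaw
```

```bash
cat >> h.py <<'E'
def rel(target):
    "shift in tool axes (mm) to world target"
    o=get_obs();M=R.from_quat(o["ee_rot"]).as_matrix()
    np.set_printoptions(precision=2,suppress=True)
    print("t",o["time"],"tcp",o["tcp_pos"],"open",o["opening"],"F",o["wrist_force"],"toolY",M[:,1],"toolZ",M[:,2],"q",o["q"])
    print("shift tool",M.T@(np.array(target)-o["tcp_pos"]))
E
python3 -c "
from h import *
rel([486.5,-346,230])"
```

```text
t 0.3 tcp [203.81 483.73 231.03] open 85.51026629959598 F [ 0.52  0.77 -0.28] toolY [ 0.39  0.92 -0.  ] toolZ [-0. -0. -1.] q [ 1.1   0.05  1.4  -0.    1.69 -0.07]
shift tool [-582.71 -654.83    1.33]
```

play_rows(motion=[{"gripper": 1,"dx": 0,"dy": 0,"dz": 0,"yaw": -9.65},{"gripper": 1,"dx": 0,"dy": 0,"dz": 0,"yaw": -9.65},{"gripper": 1,"dx": 0,"dy": 0,"dz": 0,"yaw": 0}])

```text
time: 0.68
tcp_pos: [203.8, 483.8, 231.2]
ee_rot: [0.032, 0.999, -0.0, -0.0]
wrist_force: [-0.3, -0.3, 0.6]
opening: 85.3
```

```bash
python3 -c "
from h import *
rel([486.5,-346,230])"
```

```text
t 0.675 tcp [203.83 483.82 231.22] open 85.30868481048836 F [-0.3  -0.29  0.61] toolY [ 0.06  1.   -0.  ] toolZ [-0. -0. -1.] q [ 1.1   0.05  1.4   0.    1.69 -0.41]
shift tool [-334.71 -810.23    1.26]
```

play_rows(motion=[{"gripper": 1,"dx": -0.022,"dy": -0.054,"dz": 0,"yaw": 0},{"gripper": 1,"dx": -0.022,"dy": -0.054,"dz": 0,"yaw": 0},{"gripper": 1,"dx": -0.022,"dy": -0.054,"dz": 0,"yaw": 0},{"gripper": 1,"dx": -0.022,"dy": -0.054,"dz": 0,"yaw": 0},{"gripper": 1,"dx": -0.022,"dy": -0.054,"dz": 0,"yaw": 0}])

```text
time: 1.3
tcp_pos: [297.1, 205.9, 231.4]
ee_rot: [0.033, 0.999, 0.0, 0.0]
wrist_force: [0.9, 0.8, 0.2]
opening: 85.5
```

play_rows(motion=[{"gripper": 1,"dx": -0.022,"dy": -0.054,"dz": 0,"yaw": 0},{"gripper": 1,"dx": -0.022,"dy": -0.054,"dz": 0,"yaw": 0},{"gripper": 1,"dx": -0.022,"dy": -0.054,"dz": 0,"yaw": 0},{"gripper": 1,"dx": -0.022,"dy": -0.054,"dz": 0,"yaw": 0},{"gripper": 1,"dx": -0.022,"dy": -0.054,"dz": 0,"yaw": 0}])

```text
time: 1.92
tcp_pos: [390.3, -70.8, 231.6]
ee_rot: [0.033, 0.999, -0.0, 0.001]
wrist_force: [-0.2, 0.3, 0.6]
opening: 85.3
```

play_rows(motion=[{"gripper": 1,"dx": -0.022,"dy": -0.054,"dz": 0,"yaw": 0},{"gripper": 1,"dx": -0.022,"dy": -0.054,"dz": 0,"yaw": 0},{"gripper": 1,"dx": -0.022,"dy": -0.054,"dz": 0,"yaw": 0},{"gripper": 1,"dx": -0.022,"dy": -0.054,"dz": 0,"yaw": 0},{"gripper": 1,"dx": -0.022,"dy": -0.054,"dz": 0,"yaw": 0}])

```text
time: 2.55
tcp_pos: [483.5, -347.0, 231.2]
ee_rot: [0.033, 0.999, 0.0, 0.0]
wrist_force: [1.8, 1.2, 0.4]
opening: 85.3
```

```bash
python3 -c "
from h import *
rel([486.5,-346,60])"
```

```text
t 2.55 tcp [ 483.45 -347.01  231.22] open 85.32398612181234 F [1.77 1.15 0.43] toolY [0.07 1.   0.  ] toolZ [ 0.  0. -1.] q [-0.68  0.25  1.18  0.    1.71 -2.19]
shift tool [ -2.91   1.21 171.22]
```

play_rows(motion=[{"gripper": 1,"dx": -0.003,"dy": 0.001,"dz": 0.045,"yaw": 0},{"gripper": 1,"dx": 0,"dy": 0,"dz": 0.045,"yaw": 0},{"gripper": 1,"dx": 0,"dy": 0,"dz": 0.045,"yaw": 0},{"gripper": 1,"dx": 0,"dy": 0,"dz": 0.036,"yaw": 0},{"gripper": 0.7,"dx": 0,"dy": 0,"dz": 0,"yaw": 0}])

```text
time: 3.18
tcp_pos: [484.5, -342.9, 56.9]
ee_rot: [0.032, 0.999, 0.002, -0.003]
wrist_force: [-0.1, 0.4, -0.5]
opening: 69.7
```

```bash
python3 -c "
from h import *
rel([486.5,-346,7])
t=grab_frame('top');s=grab_frame('scene');crop(t,285,140,80,100,6,'t1.png');crop(s,155,110,110,95,6,'s1.png')"
```

```text
t 3.175 tcp [ 484.46 -342.89   56.95] open 69.73283231517166 F [-0.07  0.4  -0.46] toolY [0.06 1.   0.  ] toolZ [-0.01  0.   -1.  ] q [-0.68  0.37  1.39  0.    1.39 -2.18]
shift tool [-2.51 -3.17 49.92]
```

View pics/t1.png

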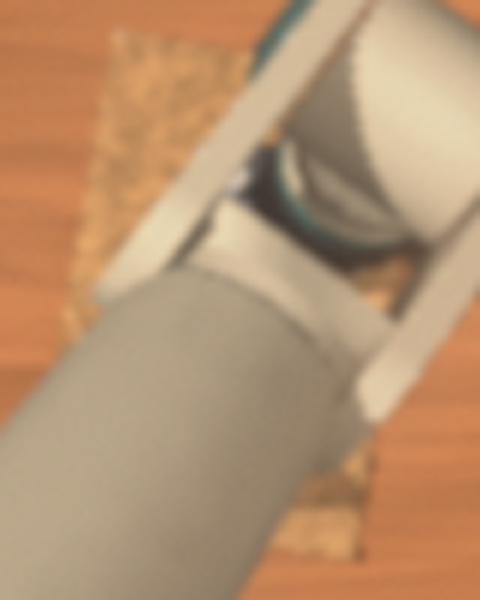

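View pics/s1.png

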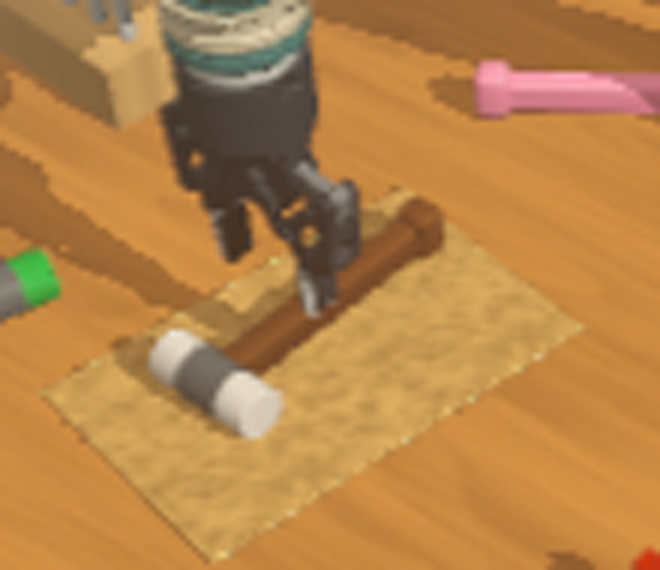

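```bash
python3 -c "
from h import *
rel([486.5,-346,7])"
```

```text
t 3.275 tcp [ 486.61 -344.6    61.61] open 59.75265829600626 F [0.08 0.01 0.96] toolY [ 0.06  1.   -0.  ] toolZ [ 0. -0. -1.] q [-0.68  0.36  1.39  0.    1.39 -2.19]
shift tool [ 0.08 -1.37 54.61]
```

play_rows(motion=[{"gripper": 0.7,"dx": 0,"dy": -0.0014,"dz": 0.025,"yaw": 0},{"gripper": 0.7,"dx": 0,"dy": 0,"dz": 0.02,"yaw": 0},{"gripper": 0.7,"dx": 0,"dy": 0,"dz": 0.0095,"yaw": 0},{"gripper": 0.7,"dx": 0,"dy": 0,"dz": 0,"yaw": 0}])

```text
time: 3.78
tcp_pos: [486.0, -345.5, 5.6]
ee_rot: [0.031, 1.0, 0.0, -0.0]
wrist_force: [-0.0, 0.5, -0.0]
opening: 60.0
```

play_rows(motion=[{"gripper": 0.4,"dx": 0,"dy": 0,"dz": 0,"yaw": 0},{"gripper": 0.3,"dx": 0,"dy": 0,"dz": 0,"yaw": 0},{"gripper": 0.15,"dx": 0,"dy": 0,"dz": 0,"yaw": 0},{"gripper": 0,"dx": 0,"dy": 0,"dz": 0,"yaw": 0},{"gripper": 0,"dx": 0,"dy": 0,"dz": 0,"yaw": 0}])

```text
time: 4.4
tcp_pos: [486.5, -346.1, 6.8]
ee_rot: [0.031, 1.0, -0.001, 0.001]
wrist_force: [-1.1, -1.2, 5.2]
opening: 18.8
```

```bash
python3 -c "
from h import *
rel([486.5,-346,57])
t=grab_frame('top');s=grab_frame('scene');crop(s,155,110,110,95,6,'s2.png')"
```

```text
t 4.4 tcp [ 486.53 -346.07    6.79] open 18.809219947563328 F [-1.11 -1.21  5.24] toolY [ 0.06  1.   -0.  ] toolZ [ 0. -0. -1.] q [-0.68  0.43  1.42  0.    1.29 -2.19]
shift tool [ -0.04   0.02 -50.21]
```

View pics/s2.png

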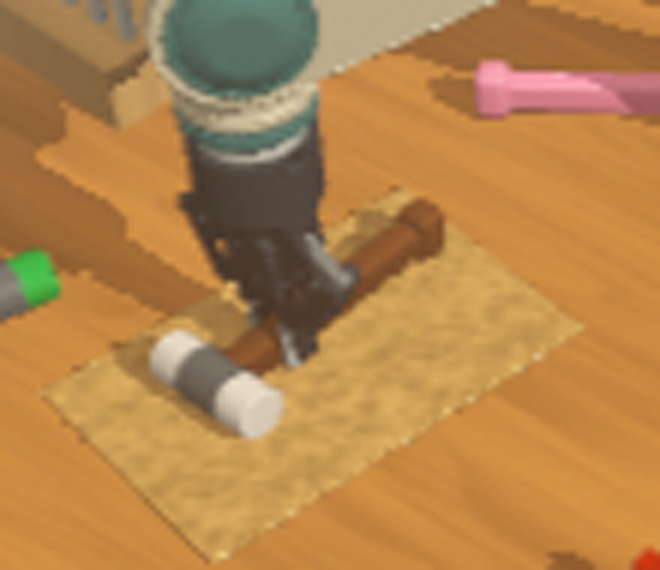

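play_rows(motion=[{"gripper": 0,"dx": 0,"dy": 0,"dz": -0.01,"yaw": 0},{"gripper": 0,"dx": 0,"dy": 0,"dz": -0.02,"yaw": 0},{"gripper": 0,"dx": 0,"dy": 0,"dz": -0.02,"yaw": 0},{"gripper": 0,"dx": 0,"dy": 0,"dz": -0.01,"yaw": 0},{"gripper": 0,"dx": 0,"dy": 0,"dz": 0,"yaw": 0}])

```text
time: 5.12
tcp_pos: [486.5, -346.0, 67.1]
ee_rot: [0.031, 1.0, -0.001, 0.001]
wrist_force: [-0.2, -0.6, -3.4]
opening: 19.0
```

play_rows(motion=[{"gripper": 0,"dx": 0.007,"dy": 0.038,"dz": 0,"yaw": 0},{"gripper": 0,"dx": 0.007,"dy": 0.038,"dz": 0,"yaw": 0},{"gripper": 0,"dx": 0.007,"dy": 0.038,"dz": 0,"yaw": 0},{"gripper": 0,"dx": 0.007,"dy": 0.038,"dz": 0,"yaw": 0},{"gripper": 0,"dx": 0.006,"dy": 0.038,"dz": 0,"yaw": 0}])

```text
time: 5.75
tcp_pos: [463.1, -152.5, 65.0]
ee_rot: [0.031, 1.0, 0.0, -0.001]
wrist_force: [-0.8, -0.6, -2.5]
opening: 18.9
```

```bash
python3 -c "
from h import *
t=grab_frame('top');s=grab_frame('scene');crop(s,180,110,160,120,5,'s3.png');crop(t,200,120,130,100,6,'t3.png')
rel([464,-154.5,19.3])
"
```

```text
t 5.85 tcp [ 462.95 -150.71   64.79] open 18.965959481811552 F [-0.35 -0.82 -3.13] toolY [0.06 1.   0.  ] toolZ [-0.  0. -1.] q [-0.39  0.07  1.72  0.    1.35 -1.9 ]
shift tool [-1.37 -3.81 45.48]
```

View pics/s3.png

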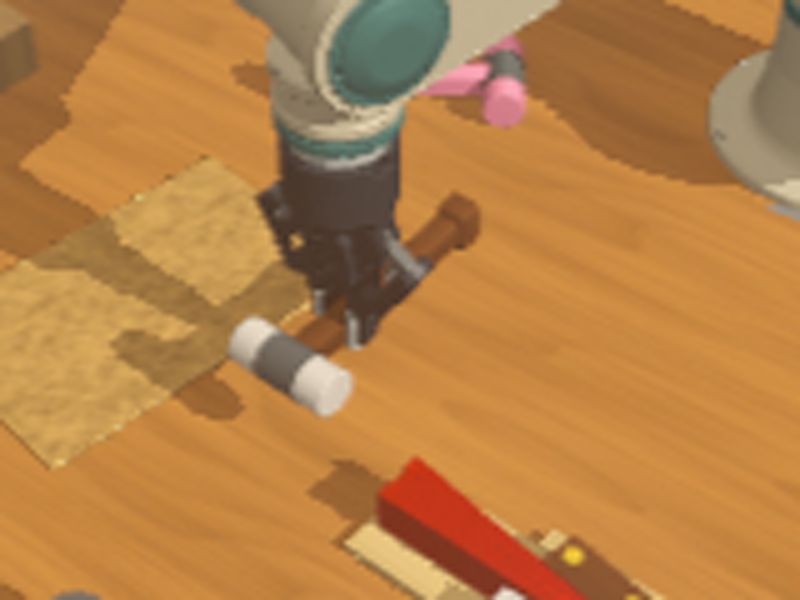

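View pics/t3.png

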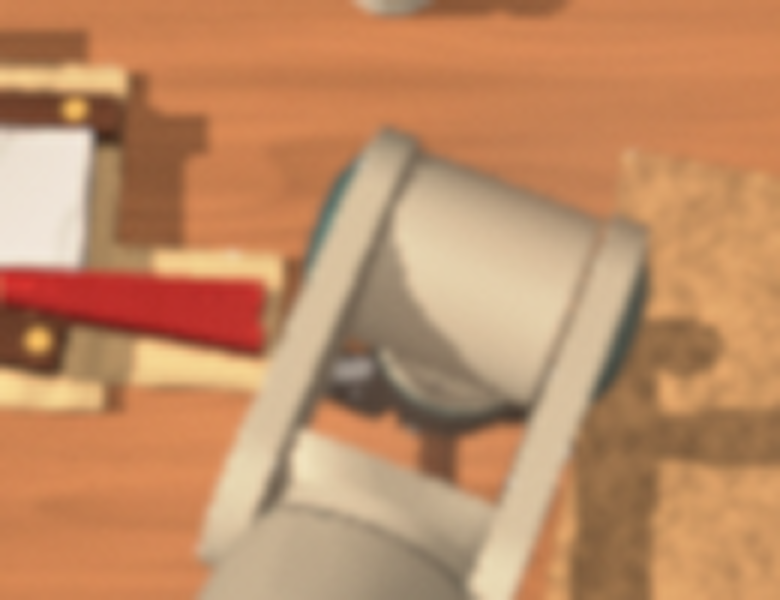

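play_rows(motion=[{"gripper": 0,"dx": -0.001,"dy": -0.004,"dz": 0.022,"yaw": 0},{"gripper": 0,"dx": 0,"dy": 0,"dz": 0.0155,"yaw": 0},{"gripper": 0,"dx": 0,"dy": 0,"dz": 0.008,"yaw": 0},{"gripper": 0,"dx": 0,"dy": 0,"dz": 0,"yaw": 0},{"gripper": 0,"dx": 0,"dy": 0,"dz": 0,"yaw": 0}])

```text
time: 6.48
tcp_pos: [465.0, -158.2, 20.9]
ee_rot: [0.031, 1.0, -0.0, 0.0]
wrist_force: [-0.7, -0.5, -3.1]
opening: 19.1
```

```bash
python3 -c "
from h import *
s=grab_frame('scene');crop(s,180,150,160,120,5,'s4.png')
rel([467.4,-94.6,19.3])
p=tri
# head front face check by plane z=33: print pixel of predicted face centre
o=get_obs()['tcp_pos'];y=np.array([.06,.998,0]);x=np.array([.998,-.06,0])
hd=o+58*x;hd[2]=33
for d in (40,-40): q=proj(s,hd+d*y);print((q-[180,150])*5)
"
```

```text
t 6.525 tcp [ 465.11 -158.17   20.99] open 18.762643659421265 F [ 0.47  0.45 -3.29] toolY [ 0.06  1.   -0.  ] toolZ [ 0. -0. -1.] q [-0.4   0.14  1.74  0.    1.26 -1.91]
shift tool [ 1.66 63.59  1.66]
[321.03 236.15]
[232.63 179.08]
```

View pics/s4.png

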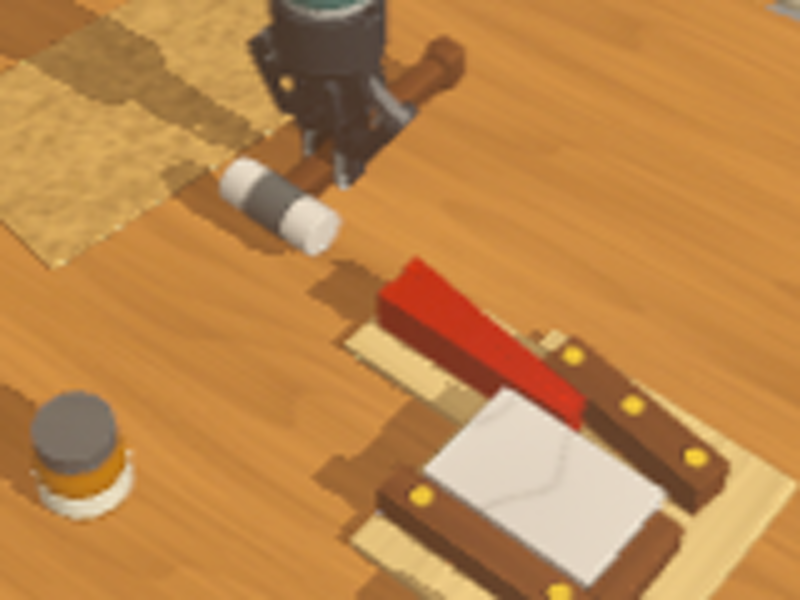

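play_rows(motion=[{"gripper": 0,"dx": 0.0015,"dy": 0.018,"dz": 0.0015,"yaw": 0},{"gripper": 0,"dx": 0,"dy": 0.018,"dz": 0,"yaw": 0},{"gripper": 0,"dx": 0,"dy": 0.011,"dz": 0,"yaw": 0},{"gripper": 0,"dx": 0,"dy": 0.006,"dz": 0,"yaw": 0},{"gripper": 0,"dx": 0,"dy": 0,"dz": 0,"yaw": 0}])

```text
time: 7.15
tcp_pos: [466.5, -104.6, 18.9]
ee_rot: [0.031, 1.0, -0.0, 0.0]
wrist_force: [0.2, 0.4, -3.3]
opening: 19.1
```

```bash
python3 -c "
from h import *
s=grab_frame('scene');crop(s,200,170,110,85,7,'s5.png')
rel([467.4,-94.6,19.3])
"
```

```text
t 7.2 tcp [ 466.5  -104.9    18.88] open 19.255646302284436 F [ 0.41  0.03 -1.74] toolY [ 0.06  1.   -0.  ] toolZ [ 0. -0. -1.] q [-0.3   0.11  1.78 -0.    1.25 -1.81]
shift tool [-0.26 10.34 -0.42]
```

View pics/s5.png

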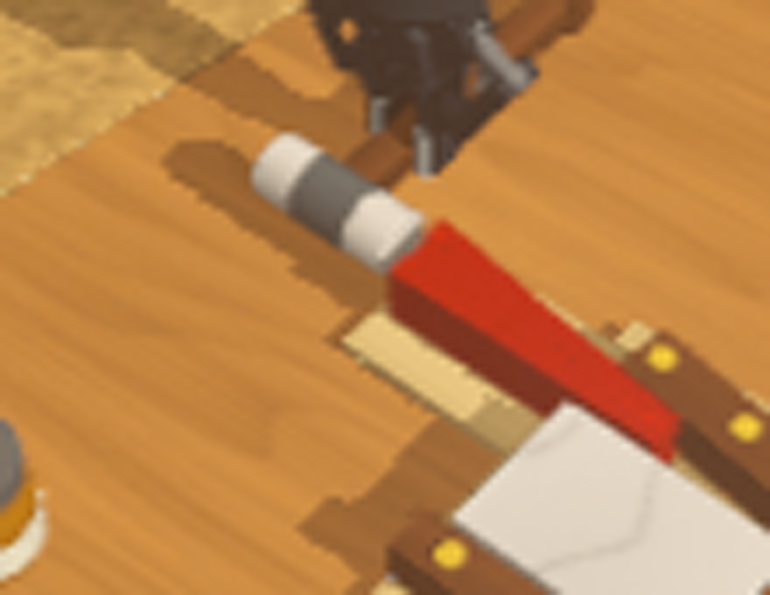

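play_rows(motion=[{"gripper": 0,"dx": 0,"dy": 0.0035,"dz": 0,"yaw": 0},{"gripper": 0,"dx": 0,"dy": 0.0035,"dz": 0,"yaw": 0},{"gripper": 0,"dx": 0,"dy": 0.0035,"dz": 0,"yaw": 0},{"gripper": 0,"dx": 0,"dy": 0.0035,"dz": 0,"yaw": 0},{"gripper": 0,"dx": 0,"dy": 0.001,"dz": 0,"yaw": 0}])

```text
time: 7.82
tcp_pos: [467.3, -89.8, 18.8]
ee_rot: [0.031, 1.0, 0.0, 0.0]
wrist_force: [0.5, -0.9, -2.7]
opening: 19.0
```

play_rows(motion=[{"gripper": 0,"dx": 0,"dy": -0.008,"dz": 0,"yaw": 0},{"gripper": 0,"dx": 0,"dy": 0,"dz": 0,"yaw": 0},{"gripper": 0,"dx": 0,"dy": 0,"dz": 0,"yaw": 0}])

```text
time: 8.2
tcp_pos: [466.8, -98.1, 18.8]
ee_rot: [0.031, 1.0, 0.0, 0.0]
wrist_force: [0.3, 0.1, -3.8]
opening: 19.2
```

```bash
python3 -c "
from h import *
s=grab_frame('scene');crop(s,200,170,110,85,7,'s6.png')
rel([467.4,-94.6,19.3])
"
```

```text
t 8.25 tcp [466.79 -98.03  18.73] open 18.82690827936115 F [ 0.09 -0.62 -3.4 ] toolY [0.06 1.   0.  ] toolZ [-0.  0. -1.] q [-0.28  0.11  1.78  0.    1.25 -1.79]
shift tool [-0.39  3.46 -0.57]
```

View pics/s6.png

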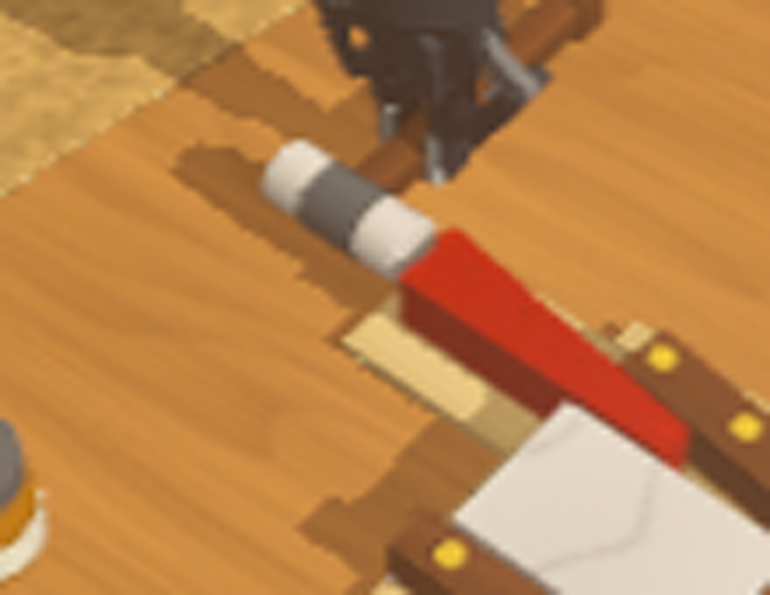

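play_rows(motion=[{"gripper": 0,"dx": 0,"dy": 0.004,"dz": 0,"yaw": 0},{"gripper": 0,"dx": 0,"dy": 0.004,"dz": 0,"yaw": 0},{"gripper": 0,"dx": 0,"dy": 0.003,"dz": 0,"yaw": 0},{"gripper": 0,"dx": 0,"dy": 0,"dz": 0,"yaw": 0}])

```text
time: 8.75
tcp_pos: [467.6, -86.6, 18.8]
ee_rot: [0.031, 1.0, 0.0, 0.0]
wrist_force: [-0.1, 0.1, -2.2]
opening: 18.7
```

play_rows(motion=[{"gripper": 0,"dx": 0,"dy": 0.003,"dz": 0,"yaw": 0}])

```text
time: 8.88
tcp_pos: [467.7, -84.0, 18.8]
ee_rot: [0.031, 1.0, -0.0, 0.0]
wrist_force: [-0.8, -1.2, -3.3]
opening: 19.1
```

play_rows(motion=[{"gripper": 0,"dx": 0,"dy": 0.003,"dz": 0,"yaw": 0}])

```text
time: 9.0
tcp_pos: [467.9, -80.9, 18.8]
ee_rot: [0.031, 1.0, -0.0, 0.0]
wrist_force: [-0.4, -1.0, -2.2]
opening: 19.0
```

play_rows(motion=[{"gripper": 0,"dx": 0,"dy": 0.003,"dz": 0,"yaw": 0}])

```text
time: 9.12
tcp_pos: [468.1, -77.8, 18.8]
ee_rot: [0.031, 1.0, 0.0, 0.0]
wrist_force: [0.3, -0.1, -3.4]
opening: 18.7
```

play_rows(motion=[{"gripper": 0,"dx": 0,"dy": 0.003,"dz": 0,"yaw": 0}])

```text
time: 9.25
tcp_pos: [468.3, -74.8, 18.8]
ee_rot: [0.031, 1.0, 0.0, 0.0]
wrist_force: [-0.3, -1.5, -3.1]
opening: 18.8
```

play_rows(motion=[{"gripper": 0,"dx": 0,"dy": 0.003,"dz": 0,"yaw": 0}])

```text
time: 9.38
tcp_pos: [468.5, -71.8, 18.8]
ee_rot: [0.031, 1.0, 0.0, 0.0]
wrist_force: [0.1, -1.3, -2.8]
opening: 19.4
```

Back off between taps, then look.

play_rows(motion=[{"gripper": 0,"dx": 0,"dy": -0.008,"dz": 0,"yaw": 0},{"gripper": 0,"dx": 0,"dy": 0,"dz": 0,"yaw": 0},{"gripper": 0,"dx": 0,"dy": 0,"dz": 0,"yaw": 0}])

```text
time: 9.75
tcp_pos: [467.9, -80.2, 18.8]
ee_rot: [0.031, 1.0, 0.0, 0.0]
wrist_force: [0.6, 0.1, -2.8]
opening: 18.7
```

```bash
python3 -c "
from h import *
s=grab_frame('scene');crop(s,200,170,110,85,7,'s7.png')
t=grab_frame('top');crop(t,150,110,110,90,7,'t7.png')
rel([467.4,-94.6,19.3])
"
```

```text
t 9.85 tcp [467.92 -79.99  18.75] open 19.156130427099107 F [-0.05 -0.18 -3.89] toolY [0.06 1.   0.  ] toolZ [-0.  0. -1.] q [-0.25  0.1   1.79  0.    1.25 -1.76]
shift tool [ -0.39 -14.61  -0.56]
```

View pics/s7.png

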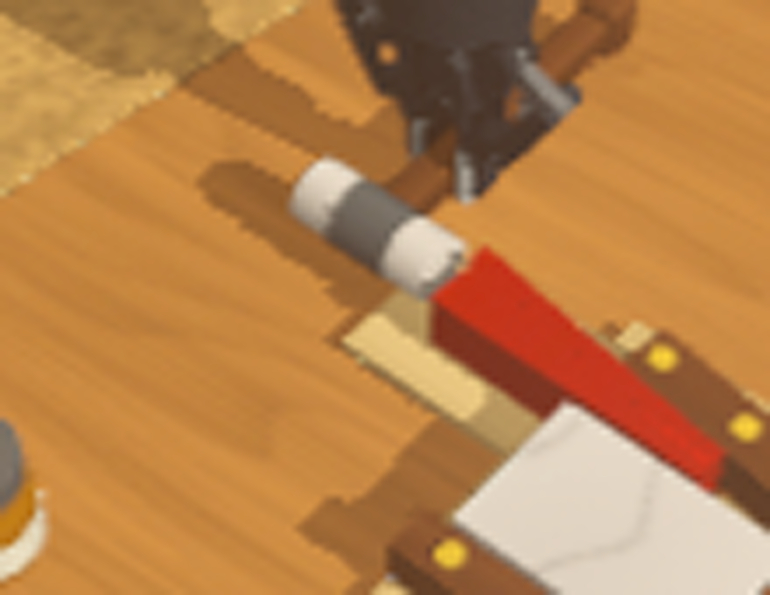

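View pics/t7.png

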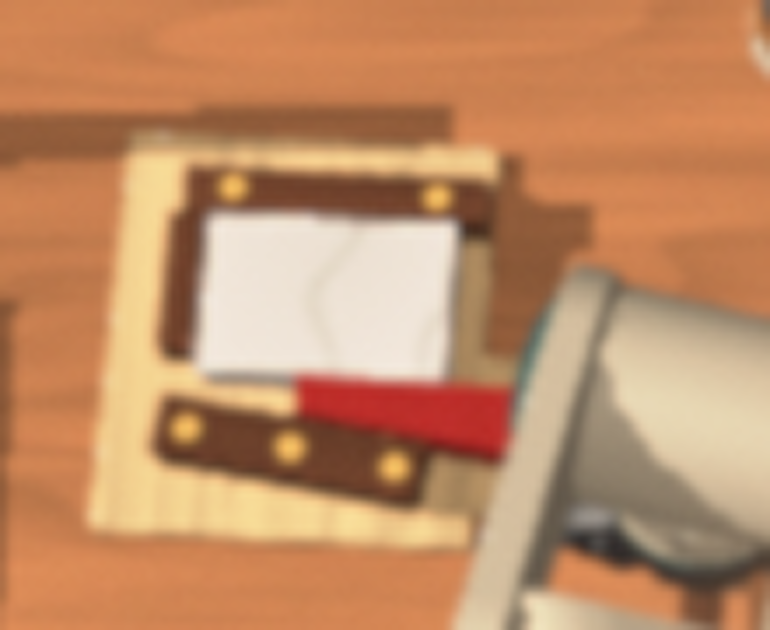

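play_rows(motion=[{"gripper": 0,"dx": 0,"dy": 0.004,"dz": 0,"yaw": 0},{"gripper": 0,"dx": 0,"dy": 0.004,"dz": 0,"yaw": 0},{"gripper": 0,"dx": 0,"dy": 0.003,"dz": 0,"yaw": 0}])

```text
time: 10.22
tcp_pos: [468.6, -68.7, 18.8]
ee_rot: [0.031, 1.0, -0.0, -0.0]
wrist_force: [1.2, -1.1, -3.4]
opening: 19.0
```

play_rows(motion=[{"gripper": 0,"dx": 0,"dy": 0.003,"dz": 0,"yaw": 0}])

```text
time: 10.35
tcp_pos: [468.8, -65.8, 18.8]
ee_rot: [0.031, 1.0, -0.0, 0.0]
wrist_force: [-0.3, -2.1, -2.8]
opening: 19.0
```

play_rows(motion=[{"gripper": 0,"dx": 0,"dy": 0.003,"dz": 0,"yaw": 0}])

```text
time: 10.48
tcp_pos: [469.3, -63.6, 19.0]
ee_rot: [0.031, 1.0, -0.001, 0.0]
wrist_force: [1.2, -6.4, -3.5]
opening: 18.7
```

play_rows(motion=[{"gripper": 0,"dx": 0,"dy": -0.008,"dz": 0,"yaw": 0},{"gripper": 0,"dx": 0,"dy": 0,"dz": 0,"yaw": 0},{"gripper": 0,"dx": 0,"dy": 0.0035,"dz": 0,"yaw": 0},{"gripper": 0,"dx": 0,"dy": 0.0035,"dz": 0,"yaw": 0},{"gripper": 0,"dx": 0,"dy": 0.0015,"dz": 0,"yaw": 0}])

```text
time: 11.1
tcp_pos: [469.2, -62.5, 18.8]
ee_rot: [0.031, 1.0, -0.0, 0.0]
wrist_force: [0.8, -3.6, -4.1]
opening: 19.2
```

play_rows(motion=[{"gripper": 0,"dx": 0,"dy": 0.001,"dz": 0,"yaw": 0}])

```text
time: 11.22
tcp_pos: [469.3, -61.8, 18.9]
ee_rot: [0.031, 1.0, -0.0, 0.0]
wrist_force: [1.2, -4.6, -2.9]
opening: 18.9
```

play_rows(motion=[{"gripper": 0,"dx": 0,"dy": 0.001,"dz": 0,"yaw": 0}])

```text
time: 11.35
tcp_pos: [469.4, -61.1, 19.0]
ee_rot: [0.031, 1.0, -0.001, 0.0]
wrist_force: [1.3, -6.8, -3.4]
opening: 19.0
```

play_rows(motion=[{"gripper": 0,"dx": 0,"dy": 0.001,"dz": 0,"yaw": 0}])

```text
time: 11.48
tcp_pos: [469.6, -60.3, 19.1]
ee_rot: [0.031, 1.0, -0.001, 0.001]
wrist_force: [1.9, -6.7, -2.7]
opening: 19.1
```

play_rows(motion=[{"gripper": 0,"dx": 0,"dy": 0.001,"dz": 0,"yaw": 0}])

```text
time: 11.6
tcp_pos: [469.7, -59.4, 19.1]
ee_rot: [0.031, 1.0, -0.001, 0.001]
wrist_force: [1.6, -6.9, -3.1]
opening: 19.0
```

play_rows(motion=[{"gripper": 0,"dx": 0,"dy": -0.008,"dz": 0,"yaw": 0},{"gripper": 0,"dx": 0,"dy": 0,"dz": 0,"yaw": 0},{"gripper": 0,"dx": 0,"dy": 0,"dz": 0,"yaw": 0}])

```text
time: 11.98
tcp_pos: [468.7, -66.3, 18.7]
ee_rot: [0.031, 1.0, 0.0, -0.0]
wrist_force: [-0.1, 0.6, -3.0]
opening: 19.6
```

```bash
python3 -c "
from h import *
s=grab_frame('scene');crop(s,200,170,110,85,7,'s8.png')
t=grab_frame('top');crop(t,150,110,110,90,7,'t8.png')
rel([467.4,-94.6,19.3])
o=get_obs()['tcp_pos'];y=np.array([.06,.998,0]);x=np.array([.998,-.06,0])
hd=o+58*x;hd[2]=33
for d in (40,-40): q=proj(s,hd+d*y);print((q-[200,170])*7)
"
```

```text
t 12.075 tcp [468.7  -66.29  18.7 ] open 19.162075669374328 F [-0.38  0.8  -2.62] toolY [0.06 1.   0.  ] toolZ [-0.  0. -1.] q [-0.22  0.1   1.79  0.    1.25 -1.73]
shift tool [ -0.45 -28.33  -0.61]
[463.3  285.65]
[331.2  200.51]
```

View pics/s8.png

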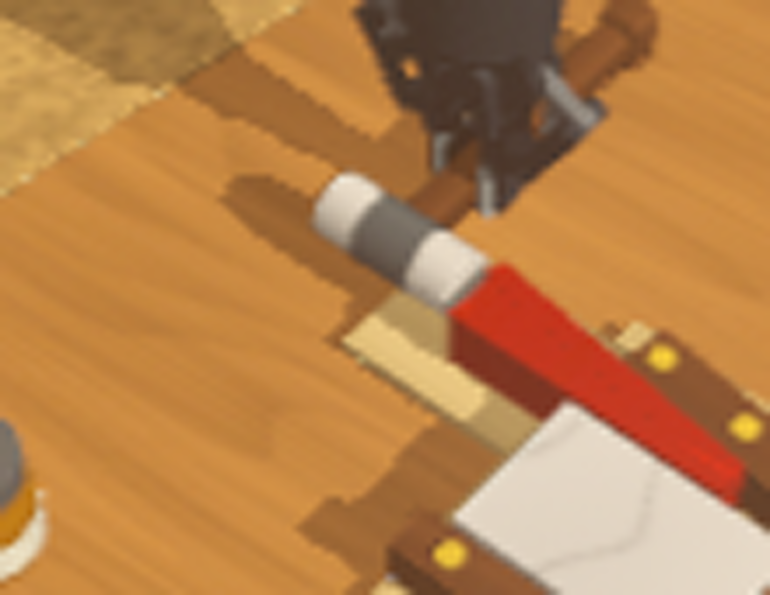

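View pics/t8.png

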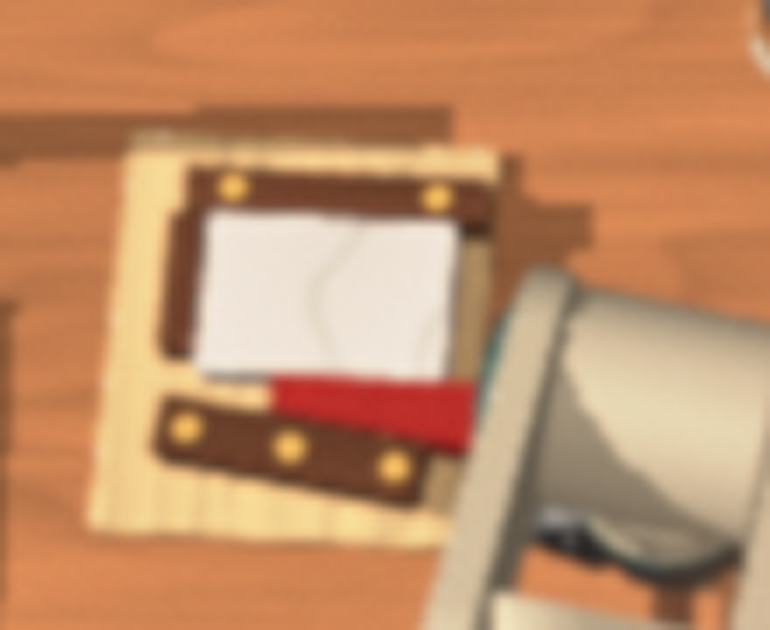

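play_rows(motion=[{"gripper": 0,"dx": 0,"dy": 0.0035,"dz": 0,"yaw": 0},{"gripper": 0,"dx": 0,"dy": 0.0035,"dz": 0,"yaw": 0},{"gripper": 0,"dx": 0,"dy": 0.0015,"dz": 0,"yaw": 0},{"gripper": 0,"dx": 0,"dy": 0,"dz": 0,"yaw": 0}])

```text
time: 12.58
tcp_pos: [469.3, -58.5, 18.8]
ee_rot: [0.031, 1.0, -0.001, 0.0]
wrist_force: [-0.9, -4.5, -4.3]
opening: 18.9
```

play_rows(motion=[{"gripper": 0,"dx": 0,"dy": 0.0015,"dz": 0,"yaw": 0}])

```text
time: 12.7
tcp_pos: [469.5, -57.3, 18.9]
ee_rot: [0.031, 1.0, -0.001, 0.0]
wrist_force: [0.3, -5.9, -2.8]
opening: 18.9
```

play_rows(motion=[{"gripper": 0,"dx": 0,"dy": 0.0015,"dz": 0,"yaw": 0}])

```text
time: 12.82
tcp_pos: [469.8, -55.9, 19.0]
ee_rot: [0.031, 1.0, -0.001, 0.0]
wrist_force: [0.7, -6.6, -3.3]
opening: 19.2
```

```bash
python3 -c "
from h import *
s=grab_frame('scene');crop(s,200,170,110,85,7,'s9.png')
t=grab_frame('top');crop(t,150,110,110,90,7,'t9.png')
rel([467.4,-94.6,19.3]);print(get_obs()['torque'])
o=get_obs()['tcp_pos'];y=np.array([.06,.998,0]);x=np.array([.998,-.06,0])
hd=o+58*x;hd[2]=33
for d in (40,-40): q=proj(s,hd+d*y);print((q-[200,170])*7)
hd=o-132*x;hd[2]=33
print((proj(s,hd)-[200,170])*7)
"
```

```text
t 12.925 tcp [469.76 -55.82  18.99] open 19.136730538250013 F [ 0.32 -6.28 -3.51] toolY [ 0.06  1.   -0.  ] toolZ [ 0. -0. -1.] q [-0.2   0.1   1.8  -0.    1.25 -1.7 ]
shift tool [ -0.08 -38.85  -0.26]
[-0.99  0.   -0.29]
[480.67 297.79]
[347.56 211.96]
[653.43  26.48]
```

View pics/s9.png

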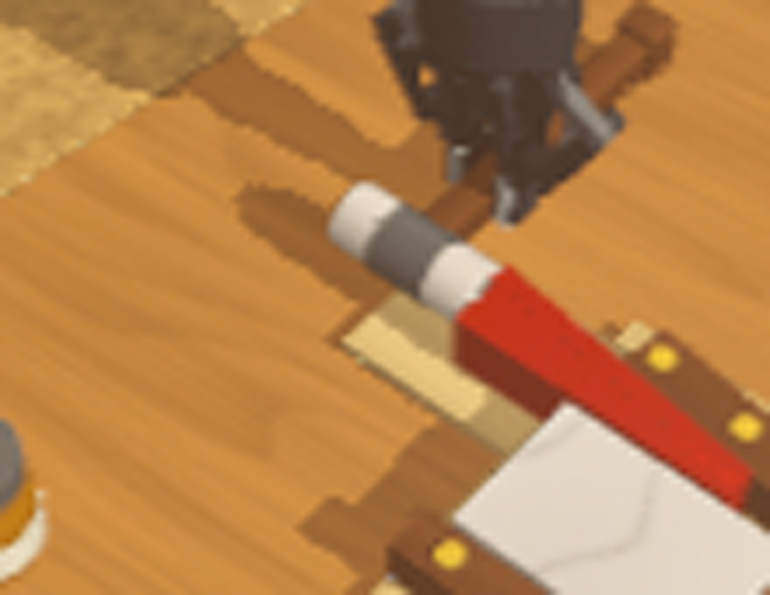

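View pics/t9.png

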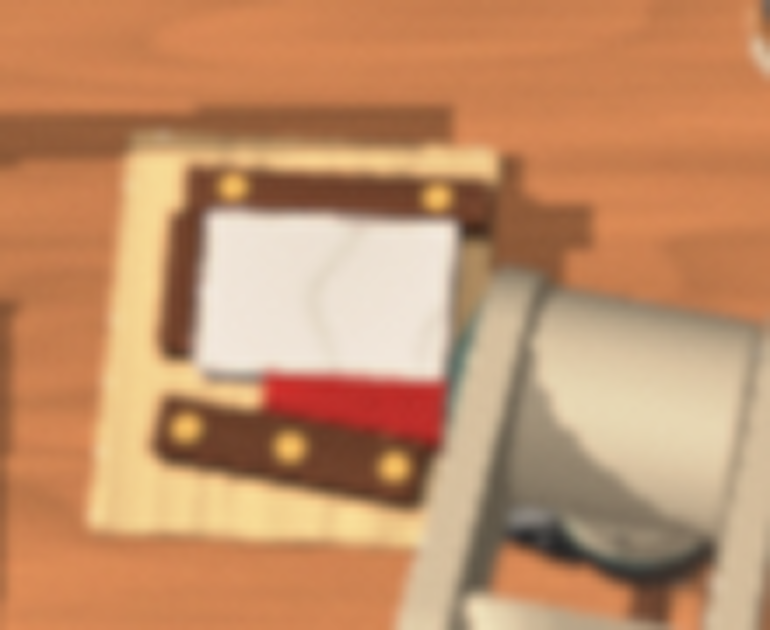

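play_rows(motion=[{"gripper": 0,"dx": 0,"dy": 0.0015,"dz": 0,"yaw": 0}])

```text
time: 13.05
tcp_pos: [469.9, -54.6, 19.0]
ee_rot: [0.031, 1.0, -0.001, 0.001]
wrist_force: [-0.0, -9.0, -2.9]
opening: 18.6
```

play_rows(motion=[{"gripper": 0,"dx": 0,"dy": 0.001,"dz": 0,"yaw": 0}])

```text
time: 13.18
tcp_pos: [470.0, -54.0, 19.1]
ee_rot: [0.032, 0.999, -0.001, 0.001]
wrist_force: [-0.5, -11.1, -3.3]
opening: 19.2
```

play_rows(motion=[{"gripper": 0,"dx": 0,"dy": 0.001,"dz": 0,"yaw": 0}])

```text
time: 13.3
tcp_pos: [470.1, -53.3, 19.1]
ee_rot: [0.032, 0.999, -0.002, 0.001]
wrist_force: [0.4, -11.1, -4.1]
opening: 19.1
```

Back off and check for advance, then tap again.

play_rows(motion=[{"gripper": 0,"dx": 0,"dy": -0.009,"dz": 0,"yaw": 0},{"gripper": 0,"dx": 0,"dy": 0,"dz": 0,"yaw": 0},{"gripper": 0,"dx": 0,"dy": 0,"dz": 0,"yaw": 0}])

```text
time: 13.68
tcp_pos: [469.1, -60.2, 18.7]
ee_rot: [0.031, 1.0, 0.0, -0.0]
wrist_force: [0.1, -0.2, -3.8]
opening: 19.1
```

```bash
python3 -c "
from h import *
s=grab_frame('scene');crop(s,200,170,110,85,7,'s10.png')
t=grab_frame('top');crop(t,150,110,110,90,7,'t10.png')
rel([467.4,-94.6,19.3]);print(get_obs()['torque'])
"
```

```text
t 13.775 tcp [469.13 -60.2   18.71] open 18.933067014478773 F [ 0.19 -0.07 -3.81] toolY [0.06 1.   0.  ] toolZ [-0.  0. -1.] q [-0.21  0.1   1.8   0.    1.25 -1.72]
shift tool [ -0.4  -34.44  -0.6 ]
[0.   0.   0.01]
```

View pics/s10.png

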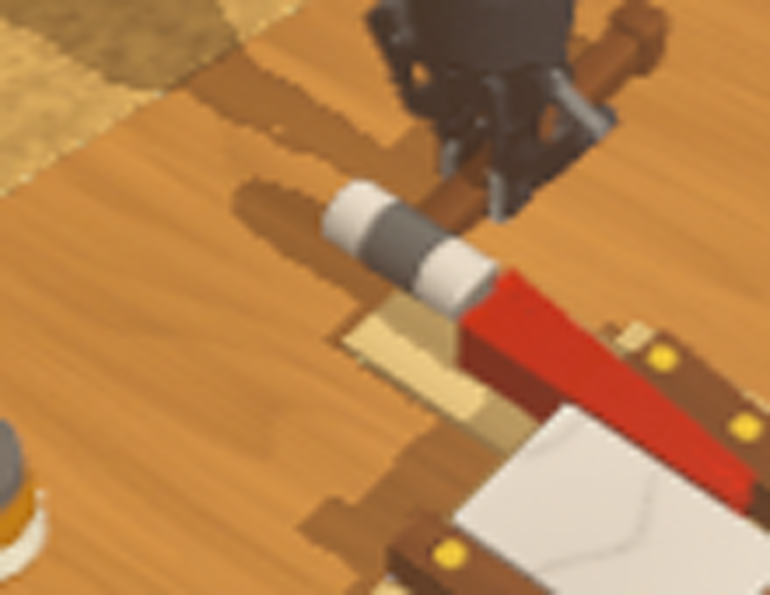

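View pics/t10.png

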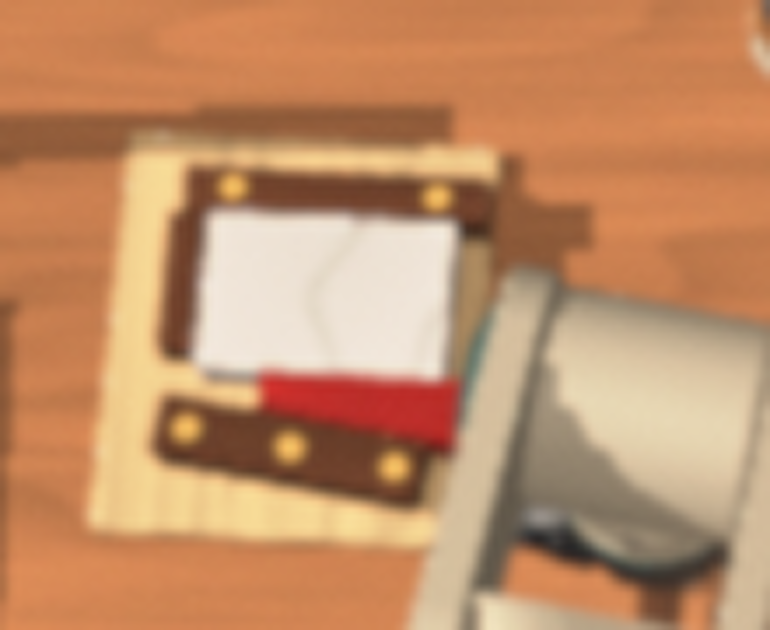

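play_rows(motion=[{"gripper": 0,"dx": 0,"dy": 0.0035,"dz": 0,"yaw": 0},{"gripper": 0,"dx": 0,"dy": 0.0035,"dz": 0,"yaw": 0},{"gripper": 0,"dx": 0,"dy": 0.002,"dz": 0,"yaw": 0}])

```text
time: 14.15
tcp_pos: [469.7, -52.3, 18.9]
ee_rot: [0.031, 1.0, -0.001, 0.0]
wrist_force: [-0.1, -7.6, -3.7]
opening: 19.1
```

play_rows(motion=[{"gripper": 0,"dx": 0,"dy": 0.001,"dz": 0,"yaw": 0}])

```text
time: 14.28
tcp_pos: [469.8, -51.7, 18.9]
ee_rot: [0.031, 1.0, -0.001, 0.0]
wrist_force: [0.8, -10.2, -3.5]
opening: 19.0
```

play_rows(motion=[{"gripper": 0,"dx": 0,"dy": 0.001,"dz": 0,"yaw": 0}])

```text
time: 14.4
tcp_pos: [469.9, -51.1, 19.0]
ee_rot: [0.032, 1.0, -0.002, 0.0]
wrist_force: [-0.4, -10.5, -3.3]
opening: 19.1
```

```bash
python3 -c "
from h import *
s=grab_frame('scene');crop(s,200,160,110,85,7,'s11.png')
t=grab_frame('top');crop(t,150,110,110,90,7,'t11.png')
rel([467.4,-94.6,19.3]);print(get_obs()['torque'])
o=get_obs()['tcp_pos'];y=np.array([.06,.998,0]);x=np.array([.998,-.06,0])
hd=o+58*x;hd[2]=33
for d in (40,-40): q=proj(s,hd+d*y);print((q-[200,160])*7)
hd=o-132*x;hd[2]=33
print((proj(s,hd)-[200,160])*7)
"
```

```text
t 14.5 tcp [469.96 -51.16  18.98] open 18.924768415760852 F [-0.27 -9.28 -2.84] toolY [ 0.06  1.   -0.  ] toolZ [ 0. -0. -1.] q [-0.18  0.1   1.8  -0.    1.25 -1.69]
shift tool [ -0.2  -43.51  -0.18]
[-1.53  0.09 -0.44]
[488.78 372.84]
[355.22 286.73]
[661.07 100.66]
```

View pics/s11.png

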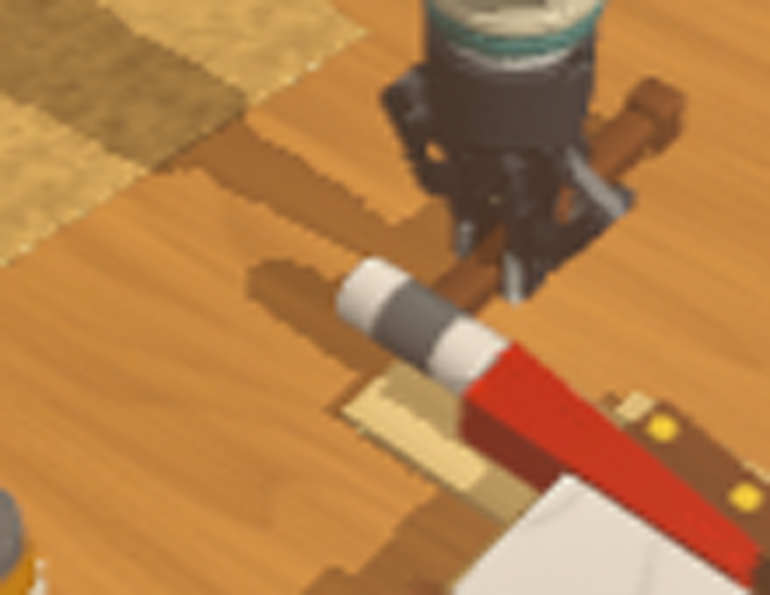

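View pics/t11.png

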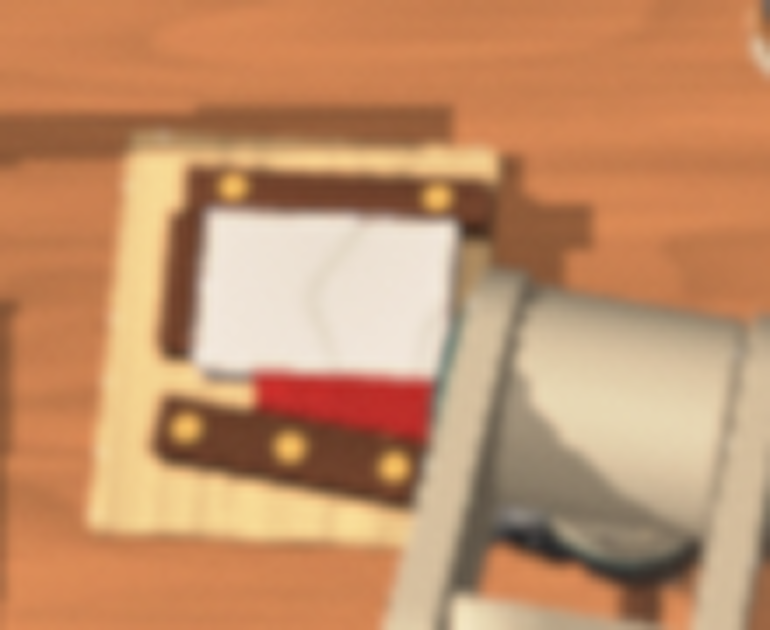

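play_rows(motion=[{"gripper": 0,"dx": 0,"dy": 0.001,"dz": 0,"yaw": 0}])

```text
time: 14.62
tcp_pos: [469.9, -50.8, 19.0]
ee_rot: [0.032, 0.999, -0.002, 0.0]
wrist_force: [-2.2, -15.8, -3.6]
opening: 18.6
```

play_rows(motion=[{"gripper": 0,"dx": 0,"dy": -0.009,"dz": 0,"yaw": 0},{"gripper": 0,"dx": 0,"dy": 0,"dz": 0,"yaw": 0},{"gripper": 0,"dx": 0,"dy": 0.0035,"dz": 0,"yaw": 0},{"gripper": 0,"dx": 0,"dy": 0.0035,"dz": 0,"yaw": 0},{"gripper": 0,"dx": 0,"dy": 0.002,"dz": 0,"yaw": 0}])

```text
time: 15.25
tcp_pos: [469.3, -50.7, 18.8]
ee_rot: [0.032, 0.999, -0.003, -0.001]
wrist_force: [-5.4, -17.7, -1.2]
opening: 18.9
```

play_rows(motion=[{"gripper": 0,"dx": 0,"dy": -0.015,"dz": 0,"yaw": 0},{"gripper": 0,"dx": 0,"dy": -0.03,"dz": 0,"yaw": 0},{"gripper": 0,"dx": 0,"dy": -0.03,"dz": -0.02,"yaw": 0},{"gripper": 0,"dx": 0,"dy": -0.01,"dz": -0.02,"yaw": 0},{"gripper": 0,"dx": 0,"dy": 0,"dz": 0,"yaw": 0}])

```text
time: 15.88
tcp_pos: [465.7, -134.2, 60.2]
ee_rot: [0.031, 1.0, -0.0, 0.002]
wrist_force: [0.7, -0.7, -3.9]
opening: 18.8
```

```bash
python3 -c "
from h import *
s=grab_frame('scene');crop(s,190,130,160,120,5,'s12.png')
t=grab_frame('top');crop(t,150,110,110,90,7,'t12.png')
rel([486.5,-346,67]);print(get_obs()['torque'])
o=get_obs()['tcp_pos'];y=np.array([.06,.998,0]);x=np.array([.998,-.06,0])
hd=o+58*x;hd[2]=o[2]+14.2
for d in (40,-40): q=proj(s,hd+d*y);print((q-[190,130])*5)
hd=o-132*x;hd[2]=o[2]+14.2
print((proj(s,hd)-[190,130])*5)
"
```

```text
t 15.975 tcp [ 464.38 -132.89   58.06] open 18.76819165099236 F [-0.22  0.04 -3.9 ] toolY [0.06 1.   0.  ] toolZ [-0.  0. -1.] q [-0.36  0.07  1.74  0.    1.33 -1.86]
shift tool [ -35.23 -211.33   -9.13]
[-0.05  0.02  0.07]
[301.16 313.77]
[209.02 255.48]
[432.47 129.45]
```

View pics/s12.png

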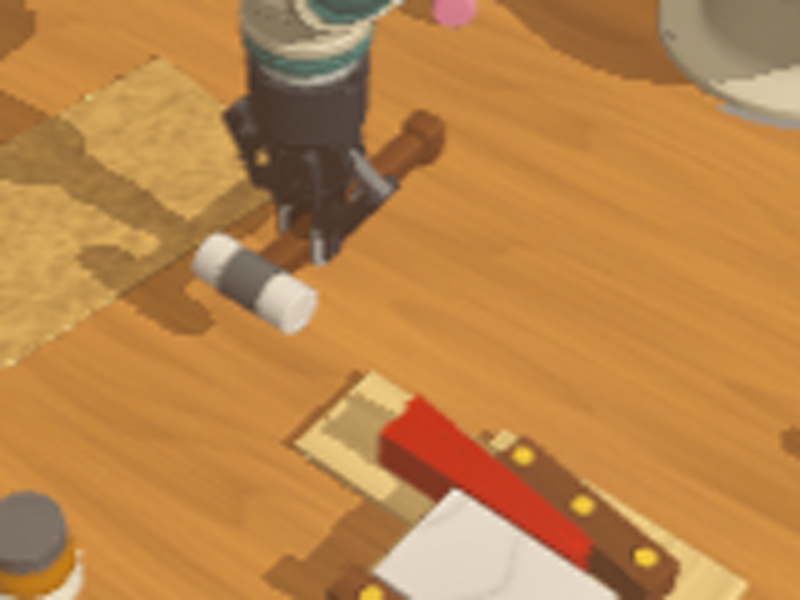

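View pics/t12.png

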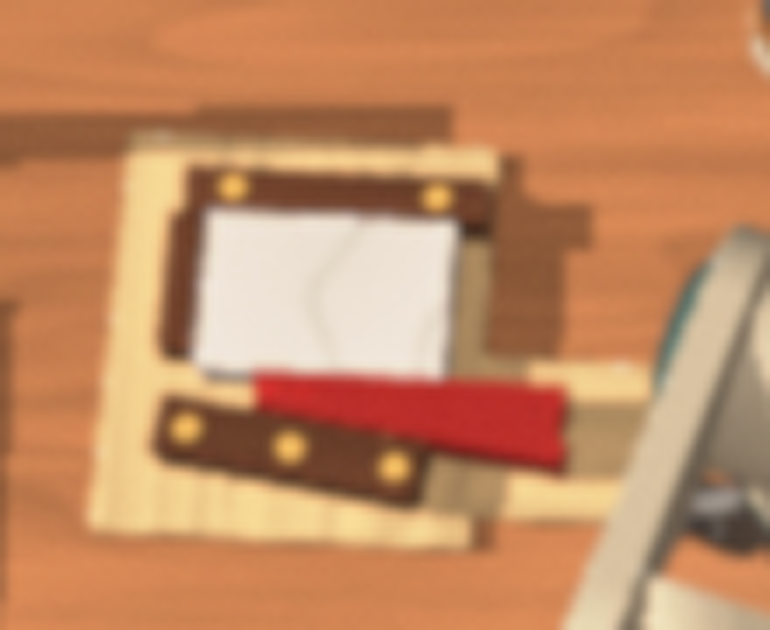

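play_rows(motion=[{"gripper": 0,"dx": -0.007,"dy": -0.045,"dz": -0.005,"yaw": 0},{"gripper": 0,"dx": -0.009,"dy": -0.05,"dz": -0.004,"yaw": 0},{"gripper": 0,"dx": -0.009,"dy": -0.05,"dz": 0,"yaw": 0},{"gripper": 0,"dx": -0.008,"dy": -0.045,"dz": 0,"yaw": 0},{"gripper": 0,"dx": -0.002,"dy": -0.021,"dz": 0,"yaw": 0}])

```text
time: 16.6
tcp_pos: [486.2, -347.2, 65.9]
ee_rot: [0.031, 1.0, 0.001, -0.001]
wrist_force: [0.7, -0.0, -3.1]
opening: 19.0
```

play_rows(motion=[{"gripper": 0,"dx": 0,"dy": 0,"dz": 0,"yaw": 0},{"gripper": 0,"dx": 0,"dy": 0,"dz": 0,"yaw": 0}])

```text
time: 16.85
tcp_pos: [486.4, -344.7, 66.6]
ee_rot: [0.03, 1.0, 0.001, -0.001]
wrist_force: [0.5, 0.2, -4.0]
opening: 18.7
```

```bash
python3 -c "
from h import *
rel([486.5,-346,7])
s=grab_frame('scene');crop(s,155,110,110,95,6,'s13.png')
"
```

```text
t 16.85 tcp [ 486.37 -344.68   66.55] open 18.71207498310953 F [ 0.45  0.16 -3.99] toolY [0.06 1.   0.  ] toolZ [-0.  0. -1.] q [-0.68  0.36  1.38  0.    1.4  -2.19]
shift tool [-0.3  -1.42 59.55]
```

View pics/s13.png

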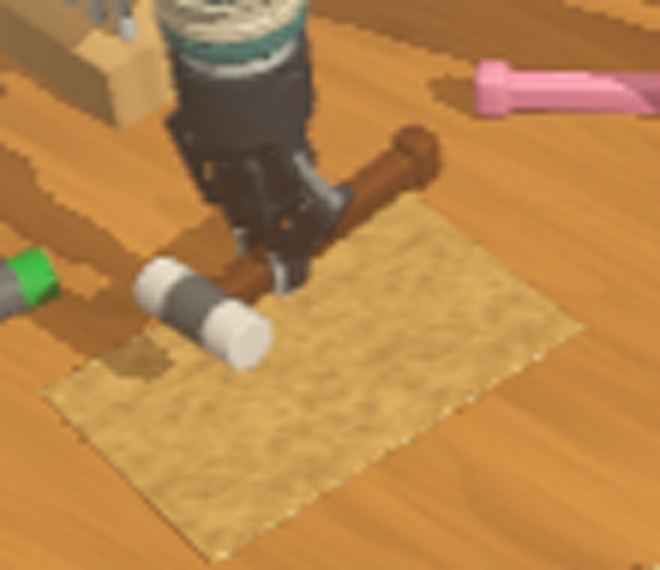

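play_rows(motion=[{"gripper": 0,"dx": 0,"dy": 0.008,"dz": 0.02,"yaw": 0},{"gripper": 0,"dx": 0,"dy": 0,"dz": 0.02,"yaw": 0},{"gripper": 0,"dx": 0,"dy": 0,"dz": 0.012,"yaw": 0},{"gripper": 0,"dx": 0,"dy": 0,"dz": 0.005,"yaw": 0},{"gripper": 0,"dx": 0,"dy": 0,"dz": 0,"yaw": 0}])

```text
time: 17.52
tcp_pos: [487.0, -338.3, 10.7]
ee_rot: [0.031, 1.0, 0.0, -0.0]
wrist_force: [-0.7, -1.4, -2.6]
opening: 19.2
```

play_rows(motion=[{"gripper": 0,"dx": 0,"dy": 0,"dz": 0.0015,"yaw": 0},{"gripper": 0,"dx": 0,"dy": 0,"dz": 0,"yaw": 0}])

```text
time: 17.77
tcp_pos: [487.2, -338.4, 9.7]
ee_rot: [0.031, 1.0, -0.0, 0.0]
wrist_force: [-0.4, 0.4, -3.1]
opening: 19.1
```

```bash
python3 -c "
from h import *
rel([486.5,-346,7])
s=grab_frame('scene');crop(s,155,110,110,95,6,'s14.png')
"
```

```text
t 17.775 tcp [ 487.2  -338.42    9.74] open 19.141395451852194 F [-0.44  0.45 -3.07] toolY [ 0.06  1.   -0.  ] toolZ [ 0. -0. -1.] q [-0.67  0.42  1.43  0.    1.29 -2.18]
shift tool [ 0.23 -7.61  2.74]
```

View pics/s14.png

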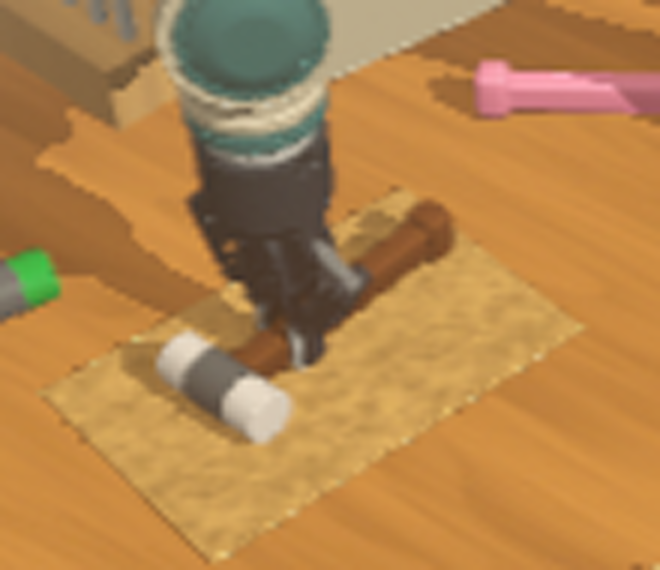

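play_rows(motion=[{"gripper": 0,"dx": 0,"dy": 0,"dz": 0.002,"yaw": 0},{"gripper": 0,"dx": 0,"dy": 0,"dz": 0,"yaw": 0}])

```text
time: 18.08
tcp_pos: [486.9, -338.1, 7.1]
ee_rot: [0.031, 1.0, 0.0, -0.0]
wrist_force: [-0.3, 0.5, -3.3]
opening: 19.3
```

play_rows(motion=[{"gripper": 0,"dx": 0,"dy": 0,"dz": 0.001,"yaw": 0},{"gripper": 0,"dx": 0,"dy": 0,"dz": 0,"yaw": 0}])

```text
time: 18.32
tcp_pos: [487.1, -338.2, 6.8]
ee_rot: [0.031, 1.0, -0.0, 0.0]
wrist_force: [-3.1, 2.0, 2.2]
opening: 19.2
```

Touching down. Release.

play_rows(motion=[{"gripper": 0.3,"dx": 0,"dy": 0,"dz": 0,"yaw": 0},{"gripper": 0.5,"dx": 0,"dy": 0,"dz": 0,"yaw": 0},{"gripper": 0.7,"dx": 0,"dy": 0,"dz": 0,"yaw": 0},{"gripper": 0.7,"dx": 0,"dy": 0,"dz": 0,"yaw": 0}])

```text
time: 18.82
tcp_pos: [487.1, -338.2, 6.3]
ee_rot: [0.031, 1.0, -0.0, 0.0]
wrist_force: [-0.8, -0.6, -0.1]
opening: 59.6
```

play_rows(motion=[{"gripper": 0.7,"dx": 0,"dy": 0,"dz": -0.02,"yaw": 0},{"gripper": 0.7,"dx": 0,"dy": 0,"dz": -0.04,"yaw": 0},{"gripper": 0.7,"dx": 0,"dy": 0,"dz": -0.05,"yaw": 0},{"gripper": 0.7,"dx": 0,"dy": 0,"dz": -0.05,"yaw": 0},{"gripper": 0.7,"dx": 0,"dy": 0,"dz": -0.03,"yaw": 0}])

```text
time: 19.45
tcp_pos: [487.6, -338.6, 201.5]
ee_rot: [0.031, 1.0, -0.002, 0.002]
wrist_force: [1.1, -0.2, 0.6]
opening: 59.6
```

play_rows(motion=[{"gripper": 0.7,"dx": 0.05,"dy": 0,"dz": -0.02,"yaw": 0},{"gripper": 0.7,"dx": 0.05,"dy": 0,"dz": 0,"yaw": 0},{"gripper": 0.7,"dx": 0.03,"dy": 0,"dz": 0,"yaw": 0},{"gripper": 0.7,"dx": 0,"dy": 0,"dz": 0,"yaw": 0},{"gripper": 0.7,"dx": 0,"dy": 0,"dz": 0,"yaw": 0}])

```text
time: 20.08
tcp_pos: [357.8, -330.2, 217.3]
ee_rot: [0.031, 1.0, -0.001, 0.001]
wrist_force: [0.8, -0.6, 0.2]
opening: 59.9
```

```bash
python3 -c "
from h import *
rel([486.5,-346,7])
s=grab_frame('scene');cv2.imwrite('pics/s15.png',s['frame']);crop(s,155,130,110,75,7,'s15h.png')
t=grab_frame('top');cv2.imwrite('pics/t15.png',t['frame']);crop(t,150,110,220,130,3.6,'t15h.png')
"
```

```text
t 20.075 tcp [ 357.81 -330.23  217.34] open 59.8977056842093 F [ 0.83 -0.62  0.15] toolY [ 0.06  1.   -0.  ] toolZ [ 0. -0. -1.] q [-0.82 -0.05  1.53  0.    1.66 -2.33]
shift tool [-129.11   -7.57  210.55]
```

View pics/s15h.png

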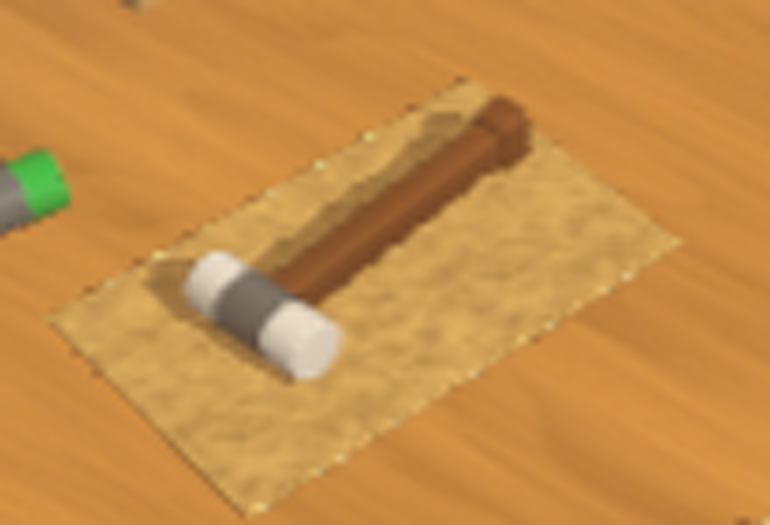

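View pics/t15h.png

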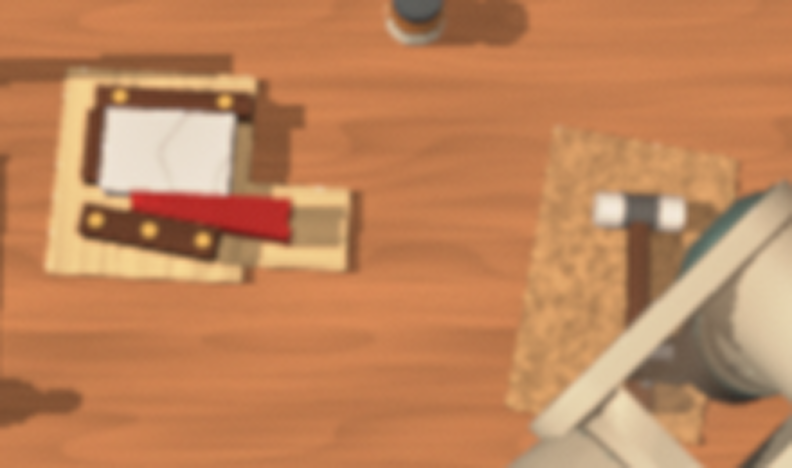

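View pics/s15.png

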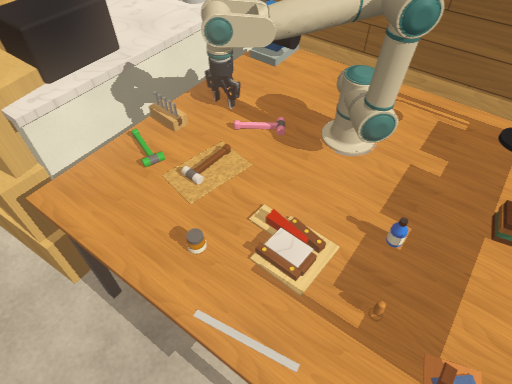

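```bash
python3 -c "
from rig import sign_off
print(sign_off())"
```

```text
the job is handed in; nothing more can be done
None
```

The wedge is driven in and jammed, the stone is held against the fence, and the hammer is back flat on the cork mat, released. The job was handed in at about 20 s; no verdict was reported.

**Tapping:** I drove the wedge about 44 mm in light taps, backing the hammer off between them. Some taps were a run of small pushes of 1 to 3 mm at up to about 30 mm/s. It slid freely, then pushed the stone up to the fence at 5 to 7 N.

**Seating:** The next tap reached 15.8 N. After backing off, the last tap read 17.7 N at the same position (tool y -50.8, then -50.7 mm), so the wedge no longer advanced. These are wrist readings taken at the end of each move, so a brief peak in between would not show. The last tap was a little above the 10 to 15 N seating range, but well under 35 N.

**Last pictures:**
- The wedge lies flat between rail and stone.
- The hammer lies on the mat about 8 mm from its starting place, at the same tilt as before.
- The jar, bottle and slicker look unmoved.
- The arm is clear of everything.

**Not confirmed directly:** The wedge–stone and stone–fence forces could not be measured. That they are gripped tight is inferred from the jam force and the pictures.

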